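# Find the full tin in the parts caddy

### The arm

A 7-joint arm with a two-finger parallel gripper is mounted at the origin on the work surface. World frame = base frame: x ahead of the robot, y to its left, z up, the work surface at z = 0. Lengths are in m, angles in rad, forces in N, time in s.
With the tool pointing down it reaches from about 0.425 to 0.975 m from the base axis. Payload 16.7 kg.
Tool frame: the origin (TCP) lies at the very end of the fingers, on their centre line; the grasp point (between the pads) lies 19 mm behind it; z points along the fingers, y is the line along which they close (so a half turn about z gives the same grasp; the last joint's range is limited). The gripper opens to 85 mm and grips with 20 to 120 N. Pads are 22 mm wide; open, the fingers measure 114 mm over their backs; the gripper's body (76 mm by 85 mm) begins 54 mm behind the grasp point. The pads swing forward as they close: fully open they stand 13 mm farther back than shut.
Start: joints at [1.004, 0.426, 0.074, 1.606, -0.034, 1.111, -0.067], TCP at [0.274, -0.617, 0.231] pointing down, gripper open.
Joint ranges: [-2.85, 2.85], [-0.5, 2.14], [-1.23, 1.37], [0.21, 2.46], [-1.02, 4.16], [0.16, 2.05], [-2.73, 2.73]. Speed limits (rad/s): [1.89, 1.89, 2.39, 2.39, 3.01, 3.01, 3.01].

### API

Orientations are given as a 3x3 rotation matrix whose columns are the frame's x, y, z axes.
In Python, from plant import robot gives the robot as it stands. The module is installed in compiled form; this text tells all that it offers. Calls block until the motion is done:
- robot.goto(position, orientation): joint-space move of the TCP to a pose.
- robot.move_linear(position, rot=None, max_speed=0.15): straight line of the TCP; rot=None keeps the orientation; max_speed is the mean speed in m/s.
- robot.goto_joints(angles): joint-space move.
- robot.command_gripper(opening, f_grip=None): finger opening in m; f_grip is the grip in N (None keeps the last); returns when the fingers have stopped.
- robot.sleep(seconds).
- robot.ik(position, orientation): joint angles nearest the present ones, or None.
- robot.state(): the state.
- robot.read_camera(name): name is "side" or "top" or "wrist"; returns the picture (480x640x3 uint8, blue, green, red); there is no depth.
- robot.camera_params(name): a dict with "fx", "fy", "cx", "cy" (pixels), "extrinsics" (4x4, takes a point from world to camera coordinates). Camera axes: x right, y up, looking along -z (the intrinsics and any distortion apply to the point x, -y, -z); pixel columns grow to the right and rows downward; lengths in m; the calibration is good to about 2 mm. A picture is of the moment at which its call begins: read the wrist's pose just before it. camera_params takes no time and is no camera call; for the wrist camera it gives the pose at the moment of the call.
A pose or a line that the arm cannot do raises robot.PlanningError and nothing moves.
- robot.hand_in(): hands the job in; it is judged then, once.
The state is a dict: "time_s": time; "qpos": joint angles; "qd": joint speeds; "joint_torque": joint torques, N m; "tool_pos": TCP position; "orientation": TCP orientation; "ft_force": force on the tool from outside, world axes, zero at the start; "moment": the same for the moment, N m; "opening": finger opening in m; "grasp_force": force on a finger pad.
Only numpy, scipy, OpenCV 4.12 (cv2) and the standard library are available. Lean on these libraries where they do the work, as an engineer would, in place of code of your own. Each camera call takes 0.05 s, during which the arm holds its last target. There are 200 camera calls.

### The job

Fold the caddy's carry handle, which stands over the tins, down to its far side until it is fully home in its end position. Then heft the three tins one after another to find the heaviest by feel, lifting each well clear of the tray and setting it back standing in the tray before taking the next. Finish holding the heaviest tin up in the gripper, upright and still with its underside at least 15 cm above the table, with the other two standing in the tray and the things around the caddy left alone.

Things in the scene. Friction and masses are not known exactly. Their poses are not given: they have to be found in the camera images.
- caddy: grey plastic parts tray standing firmly on the table (it does not move), 150 mm (its x) by 320 mm (its y), walls 28 mm high and 4 mm thick, floor 4 mm above the table. Two thin dividers as high as the walls make three bays side by side along its y, centres at y = -105, 0 and +105 mm, one tin in each. Origin at the centre of its underside, x towards the side on which the handle folds down (roughly away from the robot). A steel bracket at each y end rises to 56 mm
- handle (a joint): angle (rad) of the caddy's carry handle about the hinge line, which runs along the caddy's y. 0: the handle stands straight up over the tins; positive: it leans towards the caddy's +x. It starts between -0.25 and 0.35, so it is in the way above the tins. Its friction hinge lets it stay wherever it is left, so it must be taken all the way to its end position at 1.5 (a firm stop), beside the tray; 1 to 4 N at the grip moves it
- handle_grip (a point): middle of the handle's round black rubber grip, 18 mm thick and 120 mm long along the caddy's y; its axis is 150 mm from the hinge line. The handle is a bail: thin 8 mm rods carry the grip on to an arm at each end of the caddy (176 mm either side of the middle). Folded fully down, the grip lies about 150 mm from the tray's middle and 51 mm above the table
- handle_hinge (a point): middle of the handle's hinge line, 40 mm above the caddy's underside, over the tray's middle; fixed to the caddy
- tin_a: one of three identical closed cylindrical steel tins with flat pale lids: 52 mm diameter, 75 mm tall (lid included, same diameter), standing in a bay of the caddy; origin at the centre of its underside, z along its axis. One of the three weighs 0.55 to 0.75 kg, the other two 0.2 to 0.35 kg each; neither look, place nor name tells which
- tin_b: one of three identical closed cylindrical steel tins with flat pale lids: 52 mm diameter, 75 mm tall (lid included, same diameter), standing in a bay of the caddy; origin at the centre of its underside, z along its axis. One of the three weighs 0.55 to 0.75 kg, the other two 0.2 to 0.35 kg each; neither look, place nor name tells which
- tin_c: one of three identical closed cylindrical steel tins with flat pale lids: 52 mm diameter, 75 mm tall (lid included, same diameter), standing in a bay of the caddy; origin at the centre of its underside, z along its axis. One of the three weighs 0.55 to 0.75 kg, the other two 0.2 to 0.35 kg each; neither look, place nor name tells which
- headlamp: bystander: green plastic bicycle headlamp, about 55 x 85 x 42 mm, origin at the centre of its underside
- spoke_key: bystander: flat round steel spoke key, 45 mm across, 7 mm thick, origin at the centre of its underside
- tire_levers: bystander: stack of three white plastic tire levers, 130 x 18 x 18 mm, origin at the centre of its underside, x along its length
- bolt_dish: bystander: round glass dish of bolts, 90 mm across, 35 mm high, origin at the centre of its underside

How it is judged:
On the way, in this order (a step that is already met when the one before it is completed fails the run):
1. the handle is fully home in its end position (1.43 rad or more) (value of joint handle above 1.43 rad), for 0.2 s.
2. a first tin is lifted clear of the tray (((height (world z) of tin_a above 0.045 m and contact force between the fingers and tin_a above 1 N) or (height (world z) of tin_b above 0.045 m and contact force between the fingers and tin_b above 1 N) or (height (world z) of tin_c above 0.045 m and contact force between the fingers and tin_c above 1 N))), for 0.1 s.
3. all tins stand in the tray again (height (world z) of each of tin_a, tin_b, tin_c below 0.012 m and linear speed of each of tin_a, tin_b, tin_c below 0.05 m/s), for 0.1 s.
4. a second tin is lifted clear of the tray (((height (world z) of tin_a above 0.045 m and contact force between the fingers and tin_a above 1 N) or (height (world z) of tin_b above 0.045 m and contact force between the fingers and tin_b above 1 N) or (height (world z) of tin_c above 0.045 m and contact force between the fingers and tin_c above 1 N))), for 0.1 s.
5. all tins stand in the tray again (all of step 3), for 0.1 s.
6. a tin is lifted clear of the tray again (((height (world z) of tin_a above 0.045 m and contact force between the fingers and tin_a above 1 N) or (height (world z) of tin_b above 0.045 m and contact force between the fingers and tin_b above 1 N) or (height (world z) of tin_c above 0.045 m and contact force between the fingers and tin_c above 1 N))), for 0.1 s.
At the end, for the whole second after the job is handed in: One tin gripped, upright within 0.3 rad, still, underside at least 145 mm above the table; the other two stand within 0.1 rad on the tray floor and each weighs on it with under 4.4 N, so the held one is the heaviest; handle at 1.40 rad or more (value of joint handle above 1.4 rad and ((height (world z) of tin_a above 0.145 m and angle between tin_a's own z axis and vertical below 0.3 rad and linear speed of tin_a below 0.05 m/s and contact force between the fingers and tin_a above 2 N and contact force between tin_a and caddy below 0.1 N and x of tin_b in the frame of caddy between -0.071 and 0.071 m and y of tin_b in the frame of caddy between -0.156 and 0.156 m and height (world z) of each of tin_b, tin_c below 0.012 m and angle between each of tin_b, tin_c's own z axis and vertical below 0.1 rad and linear speed of each of tin_b, tin_c below 0.03 m/s and contact force between tin_b and caddy between 0.8 and 4.4 N and x of tin_c in the frame of caddy between -0.071 and 0.071 m and y of tin_c in the frame of caddy between -0.156 and 0.156 m and contact force between tin_c and caddy between 0.8 and 4.4 N) or (height (world z) of tin_b above 0.145 m and angle between tin_b's own z axis and vertical below 0.3 rad and linear speed of tin_b below 0.05 m/s and contact force between the fingers and tin_b above 2 N and contact force between tin_b and caddy below 0.1 N and x of tin_a in the frame of caddy between -0.071 and 0.071 m and y of tin_a in the frame of caddy between -0.156 and 0.156 m and height (world z) of each of tin_a, tin_c below 0.012 m and angle between each of tin_a, tin_c's own z axis and vertical below 0.1 rad and linear speed of each of tin_a, tin_c below 0.03 m/s and contact force between tin_a and caddy between 0.8 and 4.4 N and x of tin_c in the frame of caddy between -0.071 and 0.071 m and y of tin_c in the frame of caddy between -0.156 and 0.156 m and contact force between tin_c and caddy between 0.8 and 4.4 N) or (height (world z) of tin_c above 0.145 m and angle between tin_c's own z axis and vertical below 0.3 rad and linear speed of tin_c below 0.05 m/s and contact force between the fingers and tin_c above 2 N and contact force between tin_c and caddy below 0.1 N and x of tin_a in the frame of caddy between -0.071 and 0.071 m and y of tin_a in the frame of caddy between -0.156 and 0.156 m and height (world z) of each of tin_a, tin_b below 0.012 m and angle between each of tin_a, tin_b's own z axis and vertical below 0.1 rad and linear speed of each of tin_a, tin_b below 0.03 m/s and contact force between tin_a and caddy between 0.8 and 4.4 N and x of tin_b in the frame of caddy between -0.071 and 0.071 m and y of tin_b in the frame of caddy between -0.156 and 0.156 m and contact force between tin_b and caddy between 0.8 and 4.4 N))); the arm keeps its last pose, push and grip.
It fails at once if a thing around the caddy was moved more than 30 mm (distance of any of headlamp, spoke_key, tire_levers, bolt_dish from where it was at the start of the episode above 0.03 m).
It also fails if it takes over 72 s, if anything falls off the work surface, if the arm or the gripper's body presses on something with over 40 N, if the wrist force passes 120 N, or if a joint passes its speed limit or range.

## Working session

There is one attempt and no reset: what is moved stays moved. The work goes in short steps, each a Python script; the robot and the scene stay as the last script left them, time stands still between calls to the robot, and variables do not carry over. Pictures are saved under pics/ and viewed, at most 10 in all, crops included, and the job is handed in when it is done.

```bash
mkdir -p pics; python3 - <<'E'
from plant import robot
import cv2,numpy as np
for n in("top","side"):
    cv2.imwrite(f"pics/{n}0.png",robot.read_camera(n)); p=robot.camera_params(n); print(n,p["fx"],p["fy"],p["cx"],p["cy"],{k:v for k,v in p.items() if k not in("fx","fy","cx","cy")})
s=robot.state();print(s)
E
```

```text
top 453.0563895457452 453.0563895457452 314.30963386632624 237.30978793952377 {'extrinsics': array([[ 0.02424332, -0.99952485, -0.01903504,  0.00581937],
       [ 0.98459013,  0.02057382,  0.17366347, -0.49253916],
       [-0.17318933, -0.02295189,  0.98462108, -1.12987876],
       [ 0.        ,  0.        ,  0.        ,  1.        ]])}
side 618.1583340567729 618.1583340567729 320.9808986179216 247.28729069749397 {'extrinsics': array([[-0.97080896, -0.23964669, -0.00997142,  0.48658657],
       [ 0.16662219, -0.70372415,  0.69065865, -0.16115594],
       [-0.17253119,  0.66883614,  0.72311217, -1.41445885],
       [ 0.        ,  0.        ,  0.        ,  1.        ]])}
{'time_s': 0.1, 'qpos': array([ 1.00351527,  0.42670345,  0.07381857,  1.60652747, -0.03408808,
        1.11079047, -0.06709925]), 'qd': array([-0.00027099, -0.00182662,  0.00047904, -0.00076037, -0.0011271 ,
       -0.00049276, -0.00112436]), 'joint_torque': array([ 7.01834215e-03, -9.51542258e+01,  3.77103478e+00, -4.64406645e+01,
        1.96481030e-02,  6.53047042e-03, -5.68011387e-05]), 'tool_pos': array([ 0.27371761, -0.61661844,  0.23066377]), 'orientation': array([[ 9.13988931e-01,  4.05738750e-01, -5.48015778e-04],
       [ 4.05739112e-01, -9.13988350e-01,  1.03433813e-03],
       [-8.12089769e-05, -1.16772504e-03, -9.99999315e-01]]), 'ft_force': array([ 9.15533586e-01, -2.96719184e-04,  2.53036698e-02]), 'moment': array([ 0.00766367,  0.02285902, -0.05281276]), 'grasp_force': 0.0, 'opening': 0.08556714208051247}
```

View pics/top0.png

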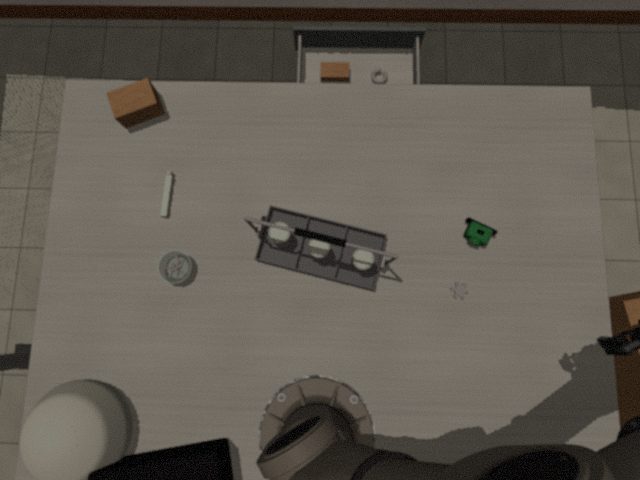

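View pics/side0.png

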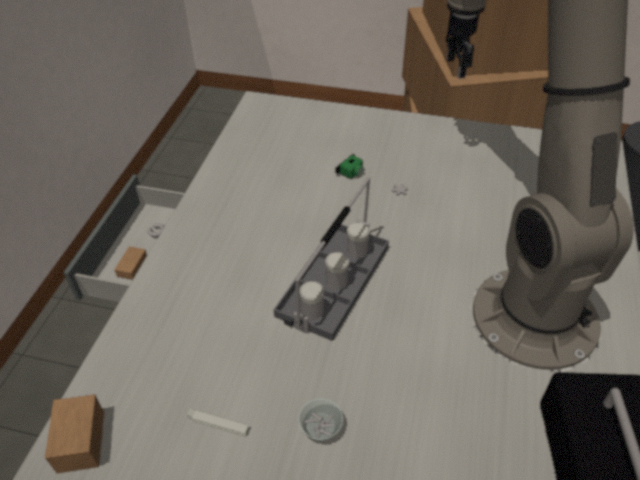

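The top view shows the tray with corners near (270,207), (386,235), (377,290) and (257,262). The lids are near (280,232), (319,247) and (364,259), and the grip runs from (297,232) to (344,243). In the side view the grip runs from (349,208) to (323,242).

```bash
cat > h.py <<'E'
import numpy as np, cv2
from plant import robot
def ray(n,uv,p=None):
    p=p or robot.camera_params(n); E=np.array(p["extrinsics"]); R=E[:3,:3]; o=-R.T@E[:3,3]
    d=R.T@np.array([(uv[0]-p["cx"])/p["fx"],-(uv[1]-p["cy"])/p["fy"],-1]); return o,d/np.linalg.norm(d)
def onz(n,uv,z,p=None):
    o,d=ray(n,uv,p); return o+d*(z-o[2])/d[2]
def tri(a,b):
    (o1,d1),(o2,d2)=a,b
    t=np.linalg.lstsq(np.c_[d1,-d2],o2-o1,rcond=None)[0]
    p,q=o1+t[0]*d1,o2+t[1]*d2; return (p+q)/2,np.linalg.norm(p-q)
def proj(n,P):
    p=robot.camera_params(n);E=np.array(p["extrinsics"]);c=E[:3,:3]@P+E[:3,3]
    return np.array([p["cx"]-p["fx"]*c[0]/c[2],p["cy"]+p["fy"]*c[1]/c[2]])
def down(yaw):  # tool y (closing line) along yaw direction, z down
    y=np.array([np.cos(yaw),np.sin(yaw),0]);z=np.array([0,0,-1.]);return np.c_[np.cross(y,z),y,z]
E
python3 - <<'E'
from h import *
np.set_printoptions(precision=4,suppress=True)
im=cv2.imread("pics/top0.png"); hsv=cv2.cvtColor(im,cv2.COLOR_BGR2HSV)
c=[onz("top",q,.028) for q in[(270,207),(386,235),(377,290),(257,262)]]
print(np.array(c)); print("ctr",np.mean(c,0),"edges",[np.linalg.norm(c[i]-c[(i+1)%4]) for i in range(4)])
d=c[0]+c[3]-c[1]-c[2]; print("yaw y",np.arctan2(d[1],d[0]))
for q in[(280,232),(319,247),(364,259)]: print("lid",onz("top",q,.079))
g=[((297,232),(323,242)),((344,243),(349,208)),((320.5,237.5),(336,225))]
for a,b in g: print(tri(ray("top",a),ray("side",b)))
for n,q in dict(lamp=(479,232),key=(459,291),lev=(167,194),dish=(178,268)).items(): print(n,onz("top",q,.02))
for n,(x0,y0,x1,y1) in dict(top=(235,190,415,300),side=(260,165,400,350)).items():
    i=cv2.imread(f"pics/{n}0.png")[y0:y1,x0:x1]; k=4 if n=="top" else 3
    cv2.imwrite(f"pics/{n}0c.png",cv2.convertScaleAbs(cv2.resize(i,None,fx=k,fy=k,interpolation=cv2.INTER_CUBIC),alpha=1.5))
a=cv2.imread("pics/top0c.png");b=cv2.imread("pics/side0c.png");
H=a.shape[0]+0;print(a.shape,b.shape)
E
```

```text
[[ 0.5743  0.1371  0.028 ]
 [ 0.505  -0.1702  0.028 ]
 [ 0.3612 -0.1467  0.028 ]
 [ 0.4266  0.165   0.028 ]]
ctr [ 0.4668 -0.0037  0.028 ] edges [np.float64(0.3150362729420366), np.float64(0.14572557328730287), np.float64(0.3184930411785659), np.float64(0.15036626306838974)]
yaw y 1.356568246344487
lid [0.4977 0.1028 0.079 ]
lid [0.4616 0.0038 0.079 ]
lid [ 0.4339 -0.1086  0.079 ]
(array([0.48  , 0.0533, 0.1876]), np.float64(0.003361877333449659))
(array([ 0.4506, -0.0534,  0.1986]), np.float64(0.005664430217722833))
(array([ 0.4657, -0.0005,  0.1914]), np.float64(0.0006375721547333377))
lamp [ 0.5196 -0.415   0.02  ]
key [ 0.364 -0.358  0.02 ]
lev [0.6069 0.4186 0.02  ]
dish [0.4071 0.3733 0.02  ]
(440, 720, 3) (555, 420, 3)
```

View pics/top0c.png

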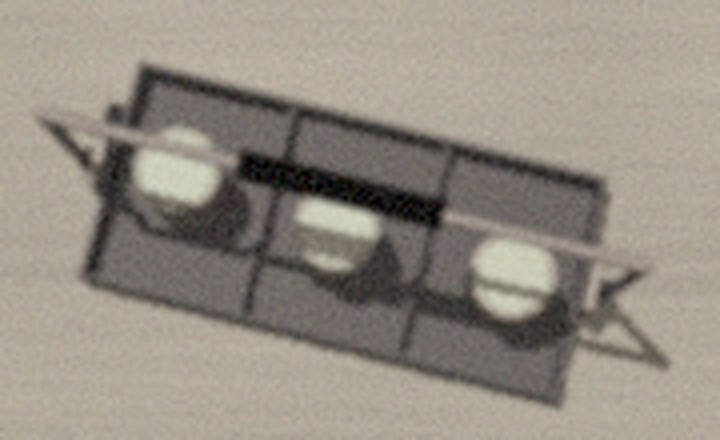

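View pics/side0c.png

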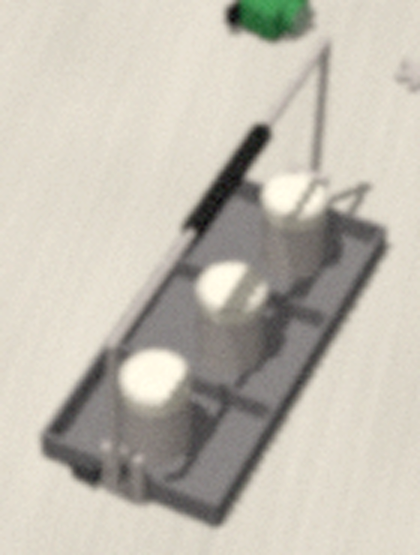

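```bash
cat >> h.py <<'E'
YAW=-0.214; ux=np.array([np.cos(YAW),np.sin(YAW),0]); uy=np.array([-np.sin(YAW),np.cos(YAW),0])
C=np.array([0.4665,-0.0035,0])
def best(pos):  # of the two equivalent yaws, the one with the nearer joint solution
    q0=robot.state()["qpos"]; o=[]
    for w in(YAW,YAW+np.pi):
        q=robot.ik(pos,down(w))
        if q is not None:o.append((np.abs(np.array(q)-q0).max(),w))
    return down(min(o)[1])
def grip(th): return C+ux*.15*np.sin(th)+np.array([0,0,.04+.15*np.cos(th)])
def st(t=""):
    s=robot.state();print(t,"t%.1f"%s["time_s"],"p",s["tool_pos"].round(4),"F",s["ft_force"].round(2),"op %.4f gf %.1f"%(s["opening"],s["grasp_force"]));return s
E
python3 - <<'E'
from h import *
Z=np.array([0,0,1.])
g=grip(0.0); R=best(g+.1*Z); st()
robot.goto(g+.09*Z,R); st("above")
robot.move_linear(g-.017*Z); st("at")
robot.command_gripper(0.0,20); st("closed")
for th in np.arange(.15,1.06,.15):
    robot.move_linear(grip(th)-.017*Z,max_speed=.12); st(f"{th:.2f}")
    if np.linalg.norm(robot.state()["ft_force"])>40: print("STOP");break
cv2.imwrite("pics/mid.png",robot.read_camera("side"))
E
```

```text
t0.1 p [ 0.2737 -0.6166  0.2307] F [ 0.92 -0.    0.03] op 0.0856 gf 0.0
above t2.4 p [ 0.4667 -0.0044  0.2799] F [ 0.04 -0.02  0.2 ] op 0.0853 gf 0.0
at t3.3 p [ 0.467  -0.0035  0.1736] F [ 1.49 -0.16  0.44] op 0.0855 gf 0.0
closed t3.9 p [ 0.4666 -0.0035  0.1732] F [-1.2  -0.21  5.73] op 0.0175 gf 20.4
0.15 t4.2 p [ 0.4893 -0.0087  0.1716] F [ 1.51 -3.41  8.18] op 0.0172 gf 20.7
0.30 t4.6 p [ 0.5105 -0.0135  0.1665] F [ 3.62 -5.86  6.87] op 0.0172 gf 20.9
0.45 t4.9 p [ 0.5307 -0.0181  0.1581] F [ 2.48 -7.64  5.13] op 0.0170 gf 21.1
0.60 t5.2 p [ 0.5495 -0.0223  0.1466] F [ 3.88 -6.55  2.96] op 0.0167 gf 21.4
0.75 t5.6 p [ 0.5666 -0.0261  0.1324] F [ 3.24 -6.78  1.78] op 0.0175 gf 21.8
0.90 t5.9 p [ 0.5816 -0.0293  0.1159] F [ 4.84 -7.3   0.54] op 0.0172 gf 22.2
1.05 t6.2 p [ 0.5941 -0.0322  0.0973] F [ 6.25 -9.11  0.88] op 0.0172 gf 22.7
```

View pics/mid.png

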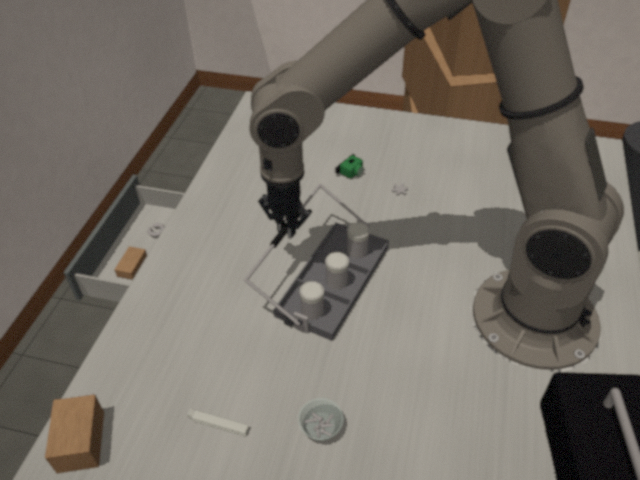

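The side view shows the handle following the gripper, with the grip near (285,235), and forces are small. I'll continue to 1.4 rad, release, then press down from above.

```bash
python3 - <<'E'
from h import *
Z=np.array([0,0,1.])
for th in (1.2,1.3,1.4):
    robot.move_linear(grip(th)-.017*Z,max_speed=.12); s=st(f"{th:.2f}")
    if np.linalg.norm(s["ft_force"])>40: print("STOP");break
robot.command_gripper(.06); st("rel")
p=robot.state()["tool_pos"]
robot.move_linear(p+.07*Z); robot.command_gripper(0.0,20)
g=grip(1.5); f0=st("up")["ft_force"][2]
robot.move_linear(g+.022*Z)
for dz in np.arange(.014,-.006,-.002):
    robot.move_linear(g+dz*Z,max_speed=.05); s=st(f"press {dz:.3f}")
    if s["ft_force"][2]-f0>15: break
robot.sleep(.2); st("hold")
robot.move_linear(g+.12*Z,max_speed=.25)
robot.command_gripper(.085)
R=best(C+.25*Z); robot.goto(C-ux*.04+.30*Z,R)
s=st("view"); p=robot.camera_params("wrist"); im=robot.read_camera("wrist"); cv2.imwrite("pics/w1.png",im)
import pickle; pickle.dump(p,open("w1.pkl","wb"))
cv2.imwrite("pics/s2.png",robot.read_camera("side"))
cv2.imwrite("pics/sw.png",np.hstack([cv2.resize(im,(400,300)),cv2.resize(cv2.imread("pics/s2.png")[140:380,220:540],(400,300))]))
E
```

```text
1.20 t6.6 p [ 0.604  -0.0346  0.0772] F [ 7.92 -9.77  2.08] op 0.0173 gf 23.3
1.30 t6.9 p [ 0.6091 -0.0355  0.0633] F [10.6  -9.71  1.45] op 0.0171 gf 23.6
1.40 t7.2 p [ 0.6129 -0.0365  0.0489] F [12.25 -9.97 -0.06] op 0.0173 gf 24.0
rel t7.6 p [ 0.6107 -0.0347  0.0484] F [-0.02  0.8  -0.47] op 0.0600 gf 0.0
up t8.9 p [ 0.6107 -0.0346  0.1184] F [-0.57  0.54 -0.18] op -0.0002 gf 0.0
press 0.014 t9.6 p [ 0.6127 -0.0353  0.0648] F [-0.98  0.35 -0.02] op -0.0003 gf 0.0
press 0.012 t9.9 p [ 0.6128 -0.0353  0.0627] F [ 0.52 -0.63  0.41] op -0.0004 gf 0.0
press 0.010 t10.1 p [ 0.6126 -0.0352  0.0605] F [ 0.31  0.55 -0.51] op -0.0002 gf 0.0
press 0.008 t10.4 p [ 0.6131 -0.0353  0.0594] F [-3.99  0.9  13.29] op 0.0001 gf 6.5
press 0.006 t10.6 p [ 0.6135 -0.0353  0.0589] F [-11.41  -0.6   36.58] op 0.0003 gf 18.3
hold t10.8 p [ 0.6135 -0.0354  0.0589] F [-12.04  -0.63  36.82] op -0.0001 gf 18.2
view t13.1 p [0.4281 0.0046 0.2998] F [ 0.55  0.06 -0.05] op 0.0853 gf 0.0
```

View pics/sw.png

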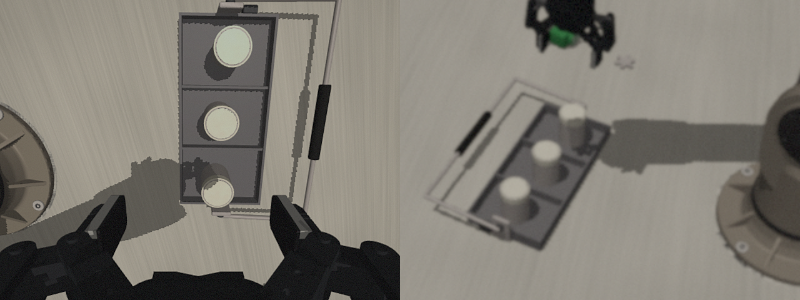

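The handle is home: the firm stop was felt at z of about 0.059, which is where the grip's top should be. In the wrist view (full scale) the lids are near (373,74), (354,198) and (347,308). I'll locate the lids and heft the first tin.

```bash
cat >> h.py <<'E'
def lids(im,p,z=.079):
    g=cv2.cvtColor(im,cv2.COLOR_BGR2GRAY); _,m=cv2.threshold(g,0,255,cv2.THRESH_BINARY)
    h=cv2.cvtColor(im,cv2.COLOR_BGR2HSV); m=((h[...,2]>165)).astype(np.uint8)*255
    out=[]
    for c in cv2.findContours(m,cv2.RETR_EXTERNAL,cv2.CHAIN_APPROX_NONE)[0]:
        if cv2.contourArea(c)<300: continue
        (u,v),r=cv2.minEnclosingCircle(c); P=onz(None,(u,v),z,p); d=P-C
        out.append((round(u),round(v),round(r,1),P.round(4),round(d@ux,4),round(d@uy,4)))
    return out
E
python3 - <<'E'
from h import *
import pickle
im=cv2.imread("pics/w1.png");p=pickle.load(open("w1.pkl","rb"))
print([im[y,x].tolist() for x,y in((373,74),(354,198),(347,308),(500,40),(200,120))])
for l in lids(im,p): print(*l)
it=cv2.imread("pics/s2.png"); ps=robot.camera_params("side")
for l in lids(it,ps): print("side",*l)
E
```

```text
[[170, 189, 184], [164, 183, 187], [161, 180, 186], [76, 84, 87], [141, 152, 159]]
348 308 25.6 [ 0.4357 -0.1048  0.079 ] -0.0086 -0.1055
354 197 28.4 [0.4627 0.0063 0.079 ] -0.0058 0.0088
372 73 33.3 [0.4977 0.1066 0.079 ] 0.0071 0.1142
side 219 421 26.9 [0.5862 0.4496 0.079 ] 0.0207 0.4682
```

```bash
cat >> h.py <<'E'
T=[np.array(t) for t in((.4977,.1047,0),(.4622,.005,0),(.4345,-.1065,0))]
Z=np.array([0,0,1.]); ZG=.037
def pick(i,up=.10):
    R=best(T[i]+.15*Z); robot.goto(T[i]+(ZG+.1)*Z,R); robot.move_linear(T[i]+ZG*Z)
    robot.sleep(.2); f0=robot.state()["ft_force"][2]
    s=st("down"); robot.command_gripper(0.0,50); st("grasp")
    robot.move_linear(T[i]+(ZG+up)*Z); robot.sleep(.4)
    f=np.mean([(robot.sleep(.05),robot.state()["ft_force"][2])[1] for _ in range(6)])
    st("lifted"); w=(f0-f)/9.81; print("tin",i,"mass %.3f"%w); return w
def place(i):
    robot.move_linear(T[i]+(ZG+.01)*Z); robot.move_linear(T[i]+ZG*Z,max_speed=.03); robot.sleep(.2); st("set")
    robot.command_gripper(.085); robot.sleep(.2); robot.move_linear(T[i]+(ZG+.1)*Z); st("clear")
E
python3 - <<'E'
from h import *
pick(0)
cv2.imwrite("pics/l0.png",robot.read_camera("side")[120:400,200:560])
place(0)
cv2.imwrite("pics/l1.png",robot.read_camera("side")[120:400,200:560])
cv2.imwrite("pics/l.png",np.hstack([cv2.imread("pics/l0.png"),cv2.imread("pics/l1.png")]))
E
```

```text
down t15.1 p [0.4983 0.1047 0.0379] F [-0.31 -0.55  1.12] op 0.0848 gf 0.0
grasp t15.5 p [0.4979 0.1047 0.0374] F [-1.41 -1.36  8.63] op 0.0513 gf 50.5
lifted t17.0 p [0.4977 0.1047 0.137 ] F [-0.15 -0.04 -6.54] op 0.0513 gf 53.5
tin 0 mass 0.827
set t18.5 p [0.4982 0.1046 0.0374] F [-1.15 -2.49  4.71] op 0.0508 gf 54.2
clear t19.9 p [0.4973 0.1044 0.1363] F [0.11 0.37 0.25] op 0.0852 gf 0.0
```

View pics/l.png

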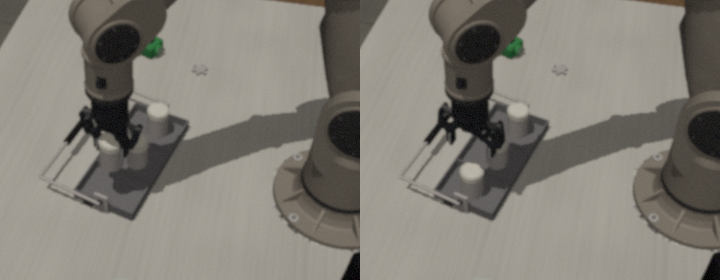

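Tin 0 is back standing in the tray and weighs about 0.67 kg. Next I'll heft the other two.

```bash
python3 - <<'E'
from h import *
for i in(1,2):
    pick(i); place(i)
cv2.imwrite("pics/m.png",np.vstack([robot.read_camera("side")[150:350,240:440],robot.read_camera("top")[170:310,220:420]]))
cv2.imwrite("pics/m.png",cv2.resize(cv2.imread("pics/m.png"),(340,578)))
E
```

```text
down t21.5 p [0.4628 0.0049 0.0378] F [-0.01  0.37 -0.56] op 0.0849 gf 0.0
grasp t21.9 p [0.4625 0.0049 0.0375] F [-1.87 -0.7  11.08] op 0.0512 gf 50.1
lifted t23.4 p [0.4622 0.005  0.137 ] F [-0.51 -0.05 -4.45] op 0.0511 gf 52.6
tin 1 mass 0.282
set t24.9 p [0.4626 0.0048 0.0375] F [-2.4  -2.53 11.52] op 0.0512 gf 53.7
clear t26.3 p [0.4618 0.0048 0.1364] F [-0.71 -0.13 -0.16] op 0.0847 gf 0.0
down t27.9 p [ 0.435  -0.1067  0.0378] F [-0.21 -0.49  0.96] op 0.0851 gf 0.0
grasp t28.3 p [ 0.4347 -0.1067  0.0375] F [-2.98 -0.59 12.74] op 0.0511 gf 49.9
lifted t29.8 p [ 0.4345 -0.1065  0.137 ] F [ 0.2   0.19 -2.37] op 0.0511 gf 52.5
tin 2 mass 0.354
set t31.2 p [ 0.4349 -0.1068  0.0375] F [-3.08 -2.5  13.67] op 0.0510 gf 53.6
clear t32.7 p [ 0.4341 -0.1065  0.1364] F [-0.42  0.26 -0.49] op 0.0848 gf 0.0
```

View pics/m.png

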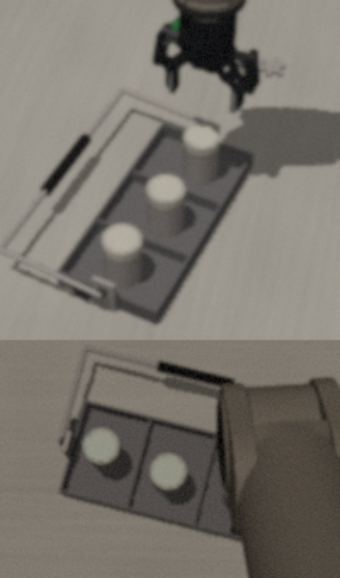

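All three tins stand in the tray with the handle folded. Tin 0 is clearly the heaviest, at about 0.7–0.8 kg against about 0.3 kg for each of the others. I'll lift it for good.

```bash
python3 - <<'E'
from h import *
pick(0,up=.18); robot.sleep(.8); s=st("final"); print(abs(s["qd"]).max())
im=robot.read_camera("side"); cv2.imwrite("pics/f.png",im[100:380,220:460])
E
```

```text
down t34.7 p [0.4982 0.1046 0.0378] F [-0.06 -0.27  0.57] op 0.0850 gf 0.0
grasp t35.1 p [0.4979 0.1047 0.0374] F [-2.15 -1.29  7.91] op 0.0513 gf 50.4
lifted t37.1 p [0.4977 0.1047 0.217 ] F [-0.59  0.02 -6.02] op 0.0510 gf 53.4
tin 0 mass 0.750
final t38.0 p [0.4977 0.1047 0.217 ] F [ 0.15 -0.42 -7.51] op 0.0512 gf 53.4
0.0013988089523617455
```

View pics/f.png

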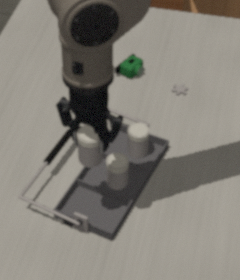

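The picture shows the heavy tin held upright near (90,148), with the other two standing in the tray.

```bash
python3 -c "
from plant import robot
print(robot.hand_in())"
```

```text
the job is handed in; nothing more can be done
None
```

I folded the handle home, hefted all three tins, and handed in after about 38 s with the heaviest (about 0.7 kg, others about 0.3 kg) held upright, its underside about 18 cm up; the hand-in call returned no verdict.

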